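# Scan a label holder and press it home behind the shelf lip

## Task

Take the label holder out of its wooden stand and show its label upright and square to the bench scanner's window, centred on it and about 80 mm away, holding still there for at least a second. Then push the holder down, upright, behind the lip at the front of the small steel shelf, all the way home against the sprung bar under it, and finish while still gripping it and keeping it pressed fully home: do not let go. Leave the jar, the carton, the oil can and the screwdriver where they are.

Things in the scene. Friction and masses are not known exactly. Their poses are not given: they have to be found in the camera images.
- holder_mid (a point): the loose label holder's centre, half-way up. Grey plastic plate 80 mm wide (y), 6 mm thick (x), 62 mm tall, with a grip tab 30 mm wide, 12 mm thick and 38 mm tall on top in the middle: 100 mm tall in all, about 70 g. The tab's centre is 31 mm above this point. z is up. Both faces are alike
- label (a point): the centre of the holder's striped code label (70 x 34 mm, on both faces): 36 mm above the holder's lower edge, 14 mm below holder_mid, 45 mm below the tab's centre; axes as holder_mid
- holder: the label holder; origin at the centre of its lower edge, x across its thickness, y along its width, z up to the tab. It starts upright in the stand's slot, lower edge 6 mm above the bench, within a few degrees of the stand's axes
- stand: fixed wooden block 70 (x) x 120 (y) x 30 mm with a slot along its y, 8 mm wide, 88 mm long and 24 mm deep, in which the holder stands; origin at the centre of its underside on the bench, z up
- scanner: fixed bench scanner: black foot 120 (x) x 70 mm, a post, and a grey head 70 mm wide, 80 to 140 mm above the bench; the dark window is on the head's -x side, under a visor jutting 28 mm out at the top. Origin at the centre of the foot's underside, z up. It and the stand are on opposite sides of the shelf; either may be on the left
- window (a point): the middle of the scanner's window, 110 mm above the bench; the scanner looks along its own -x, level; y is along the window's width. The label should be 80 mm from it along -x
- shelf: fixed grey steel bench shelf, 200 mm wide (y), deck top 65 mm above the bench. Origin on the bench under the middle of the label channel at its front (-x); the deck reaches from 5 to 170 mm along +x. The channel's lip is aluminium, 3 mm thick, straight up to 45 mm above the bench, its rim then flared outward to 55 mm
- lip (a point): middle of the channel between the shelf's front face (+x side, 65 mm high) and the lip (-x side), 45 mm above the bench, z up. Channel: open at the top, 10 mm wide (x), 92 mm long (y) between end cheeks 45 mm high. The holder's lower edge meets the sprung bar 15 mm below this point and is home 23 mm below it (tab centre then 58 mm above it)
- seat (a joint): sprung steel bar lying in the bottom of the channel, 86 mm long: travel downward in m, 0 = up, 0.008 = fully down against its stop. It pushes up with about 4 N at first touch, rising evenly to 12 N at the stop; beyond that the stop is hard. It pushes the holder up again when let go
- jar_mid (a point): bystander: closed glass jar, 54 mm across and 60 mm tall, on the shelf deck; point at its middle
- carton_mid (a point): bystander: cardboard carton 50 x 70 x 40 mm tall on the shelf deck; point at its middle
- oilcan_mid (a point): bystander: small red oil can, 64 mm across, 110 mm tall to the spout's end, on the bench between robot and shelf; point on its axis 36 mm up
- screwdriver: bystander: screwdriver lying on the bench between robot and shelf
Things that resemble listed ones, but are neither listed nor needed, are in the scene too. Of the things that look like the holder, the smallest one is meant.

How it is judged (in metres and radians):
On the way:
1. the holder is gripped and its label is held still, upright and square in front of the scanner window (centred within 22 mm, 45 to 125 mm away, within 0.22 rad) for 0.7 s (x of label in the frame of window between -0.125 and -0.045 m and y of label in the frame of window between -0.022 and 0.022 m and z of label in the frame of window between -0.022 and 0.022 m and angle between the x axis of holder and the x axis of scanner, either way round below 0.22 rad and angle between holder_mid's own z axis and vertical below 0.2 rad and linear speed of holder below 0.02 m/s and angular speed of holder below 0.15 rad/s and contact force between the fingers and holder above 1 N), for 0.7 s.
At the end, for the whole second after the job is handed in: the holder stands upright (within 0.13 rad) in the channel behind the lip, within 10 mm of its middle, still gripped by the fingers and at rest, and keeps the sprung bar pressed down more than 6 mm of its 8 mm (value of joint seat above 0.006 m and contact force between the fingers and holder above 2 N and x of holder_mid in the frame of lip between -0.008 and 0.008 m and y of holder_mid in the frame of lip between -0.01 and 0.01 m and z of holder_mid in the frame of lip between 0.02 and 0.032 m and angle between holder_mid's own z axis and vertical below 0.13 rad and linear speed of holder below 0.02 m/s); the arm keeps its last pose, push and grip.
It fails at once if the jar is moved more than 30 mm (distance of jar_mid from where it was at the start of the episode above 0.03 m).
It fails at once if the carton is moved more than 30 mm (distance of carton_mid from where it was at the start of the episode above 0.03 m).
It fails at once if the oilcan is moved more than 30 mm (distance of oilcan_mid from where it was at the start of the episode above 0.03 m).
It fails at once if the screwdriver is moved more than 30 mm (distance of screwdriver from where it was at the start of the episode above 0.03 m).
It also fails if it takes over 54 s, if anything falls off the work surface, if the arm or the gripper's body presses on something with over 40 N, if the wrist force passes 120 N, or if a joint passes its speed limit or range.

## Robot

A 6-joint arm with a two-finger parallel gripper is mounted at the origin on the work surface. World frame = base frame: x ahead of the robot, y to its left, z up, the work surface at z = 0. Lengths are in m, angles in degrees, forces in N, time in s.
With the tool pointing down it reaches from about 0.4 to 0.825 m from the base axis. Payload 7 kg.
Tool frame: the origin (TCP) lies at the very end of the fingers, on their centre line; the grasp point (between the pads) lies 19 mm behind it; z points along the fingers, y is the direction in which the jaws open and shut (so a half turn about z gives the same grasp; the last joint's range is limited). The gripper opens to 88 mm and grips with 3 to 60 N. Pads are 19 mm wide; open, the fingers measure 130 mm over their backs; the gripper's body (78 mm by 193 mm) begins 47 mm behind the grasp point.
Start: joints at [-54.998, 20.546, 0.682, 0, -70.136, -16.507], TCP at [0.214, -0.64, 0.227] pointing down, gripper open.
Joint ranges: [-176.03, 176.03], [-82.01, 121.73], [-58.28, 71.71], [-173.87, 95.51], [-174.79, -0.11], [-173.66, 173.66]. Speed limits (degrees/s): [136.94, 136.94, 172.46, 180, 180, 180].

## Interface

Orientations are given as [roll, pitch, yaw] about the fixed x, y, z axes, in that order (R = Rz(yaw) Ry(pitch) Rx(roll)).
In Python, from plant import ctrl gives the robot as it stands.
- The arm moves only by the tool move_arm, never from a script. Its argument "increments" is a list of rows, each a list of 2 entries, a list of its own where there are three numbers: the shift along the world's x, y, z in mm, then the turn about the world's z in rad. A call has exactly 8 rows; each row shifts and turns the pose as measured when the row begins; what a row does not reach is not made up. A row lasts 1/10 s, in which the tool goes at most 50 mm and 8.59 degrees, less where a joint would pass 70% of its speed; a pose out of reach is approached as far as the arm can. A call with a gripper value outside its range is refused whole. "jaw" is the gripper command: -1 is shut, 1 is fully open, values between are in proportion, set as the call begins (left out, the last holds). The fingers move at their own pace and stop on an object; the grip force is fixed at half the most. Time passes only in rows, so rows that do not move let the fingers close, or fill a call up. It gives the time, the measured TCP pose, the force and the opening at its end, in the units of the state.
- ctrl.get_obs(): the state, without advancing time (a new reading comes with each control period).
- ctrl.snapshot(name): name is "side" or "top" or "wrist"; returns a dict with "color" (384x512x3 uint8, red, green, blue), "fx", "fy", "cx", "cy" (pixels), "R" (3x3) and "t" (3): a world point X has camera coordinates R X + t. Camera axes: x right, y down, z forward; pixel columns grow to the right and rows downward; lengths in m; the calibration is good to about 2 mm. A picture is of the moment at which its call begins. There is no depth.
- ctrl.close_job(): hands the job in, once; it reports no verdict.
The state is a dict: "clock": time; "joint_pos": joint angles; "qvel": joint speeds; "tau": joint torques, N m; "tool_pos": TCP position; "orientation": TCP orientation; "force": force on the tool from outside, world axes, zero at the start; "moment": the same for the moment, N m; "opening": finger opening in m.
Only numpy, scipy, OpenCV 4.12 (cv2) and the standard library are available. Lean on these libraries where they do the work, as an engineer would, in place of code of your own. Each camera call takes 0.05 s, during which the arm holds its last target.

## Working session

There is one attempt and no reset: what is moved stays moved. The work goes in short steps, Python scripts to look and compute and a tool call to move; the robot and the scene stay as the last step left them, time stands still between calls to the robot, and variables do not carry over. Pictures are saved under pics/ and viewed, and the job is handed in when it is done.

Besides the shell and the picture viewer there is one more tool, called after "Call:" as name([rows], argument=value, ...), one row to a line, values as JSON. move_arm: Moves the arm, as the interface text tells. Its arguments: {"type":"object","properties":{"increments":{"type":"array","items":{"type":"array"}},"jaw":{"type":"number"}},"required":["increments"]}

```bash
mkdir -p pics
python3 - <<'E'
from plant import ctrl
import cv2
print(ctrl.get_obs())
for n in ["side","top","wrist"]:
    s=ctrl.snapshot(n); cv2.imwrite(f"pics/{n}0.png",s["color"][:,:,::-1]); print(n,s["fx"],s["cx"],s["cy"],s["R"],s["t"])
E
```

```text
{'clock': 0.0, 'joint_pos': array([-5.49984828e+01,  2.05923760e+01,  6.34638701e-01, -2.19983737e-02,
       -7.01354267e+01, -1.65091576e+01]), 'qvel': array([-0.03800205,  0.0453826 ,  0.0407451 ,  0.02869801,  0.06427003,
        0.07716334]), 'tau': array([-9.45727516e-04, -5.82717741e+01,  2.93057048e+01,  6.99700758e+00,
        6.83663209e-03, -1.48757731e-04]), 'tool_pos': array([ 0.2139539 , -0.63968304,  0.22561273]), 'orientation': array([ 1.79904800e+02, -6.64981827e-03, -1.61515127e+02]), 'force': array([ 0.42042518,  0.21523961, -0.11772794]), 'moment': array([-0.03456867,  0.01344191,  0.01310594]), 'opening': 0.08777434689877858}
side 438.81572819835304 244.68819775852197 178.5917782151809 [[-0.9718883  -0.23525412  0.00941463]
 [-0.1916581   0.76729207 -0.61198861]
 [ 0.13674907 -0.59658896 -0.79081054]] [0.5644777  0.16369687 1.0310993 ]
top 444.4766583924658 255.10145397846497 204.32370437554792 [[ 0.02321356 -0.99955436 -0.01876737]
 [-0.99380852 -0.02103173 -0.10909765]
 [ 0.10865432  0.02118372 -0.99385386]] [9.44470687e-04 6.10347925e-01 1.09859242e+00]
wrist 342.2915297305176 254.26021798308088 183.68472052981934 [[-0.31778781  0.94815874  0.00243187]
 [ 0.91965357  0.30760769  0.24416145]
 [ 0.23075575  0.079828   -0.96973155]] [ 0.6740293  -0.03077988  0.38948925]
```

View pics/side0.png

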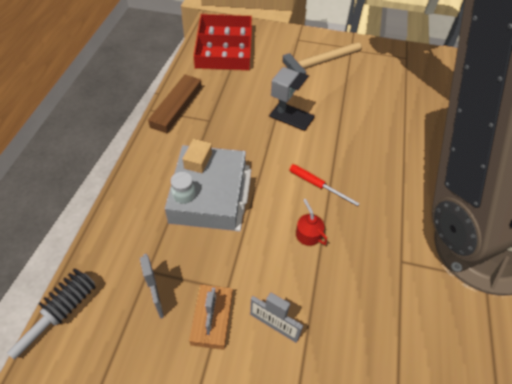

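View pics/top0.png

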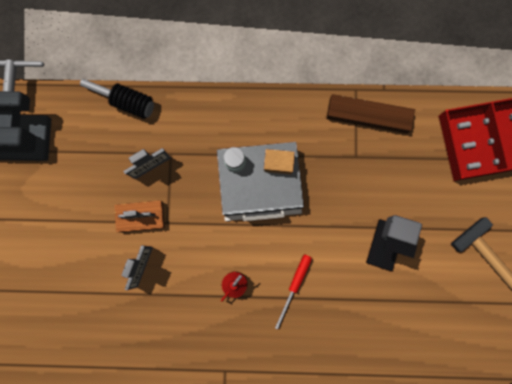

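View pics/wrist0.png

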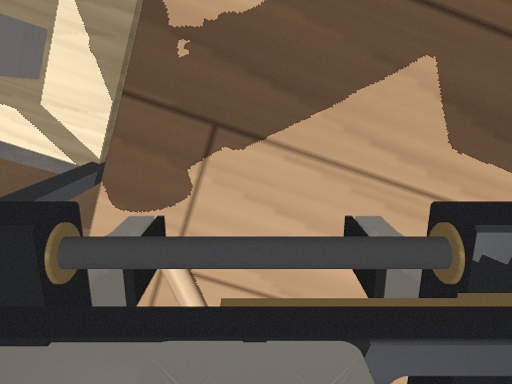

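```bash
cat > h.py <<'E'
import numpy as np, cv2
from plant import ctrl
def cam(n): return ctrl.snapshot(n)
def proj(s,X):
    X=np.atleast_2d(X); c=X@np.array(s["R"]).T+np.array(s["t"])
    return np.c_[s["fx"]*c[:,0]/c[:,2]+s["cx"], s["fy"]*c[:,1]/c[:,2]+s["cy"]]
def ray(s,u,v,z):
    R=np.array(s["R"]);o=-R.T@np.array(s["t"]);d=R.T@np.array([(u-s["cx"])/s["fx"],(v-s["cy"])/s["fy"],1])
    return o+d*(z-o[2])/d[2]
def crop(s,u0,v0,u1,v1,k,name):
    im=cv2.resize(s["color"][v0:v1,u0:u1,::-1],None,fx=k,fy=k,interpolation=cv2.INTER_CUBIC)
    cv2.imwrite("pics/"+name+".png",im)
E
python3 - <<'E'
from h import *
import pickle
t=cam("top");s=cam("side")
pickle.dump((t,s),open("c0.pkl","wb"))
crop(t,100,180,180,240,9,"t_stand");crop(t,210,135,310,225,6,"t_shelf");crop(t,355,205,435,280,8,"t_scan")
crop(s,180,275,240,355,7,"s_stand");crop(s,160,130,260,240,5,"s_shelf");crop(s,255,45,325,135,6,"s_scan")
E
```

```text
(no output)
```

View pics/t_stand.png

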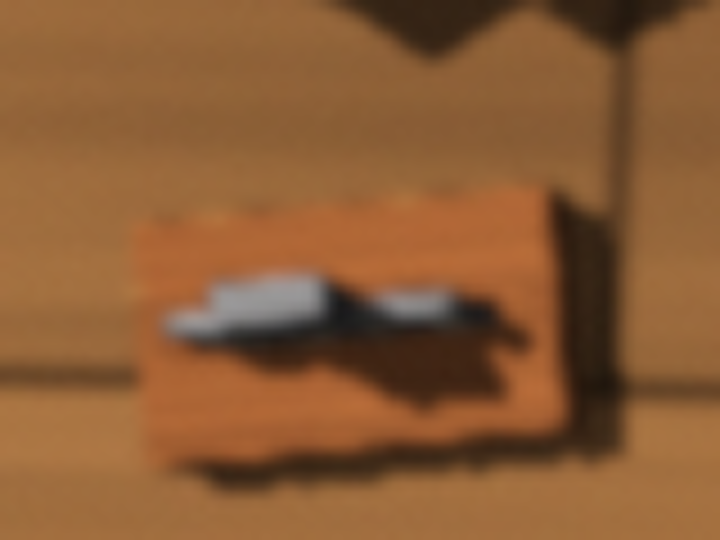

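View pics/t_shelf.png

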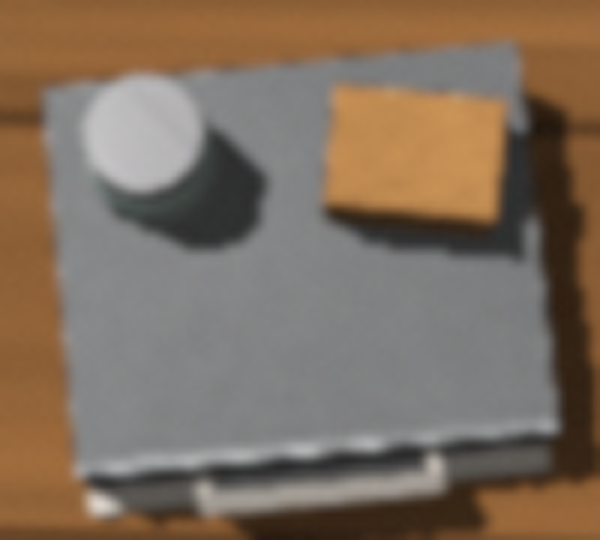

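View pics/t_scan.png

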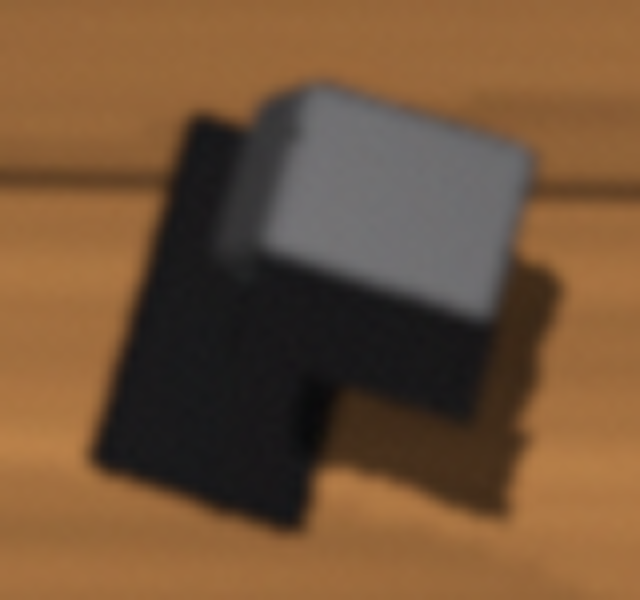

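View pics/s_stand.png

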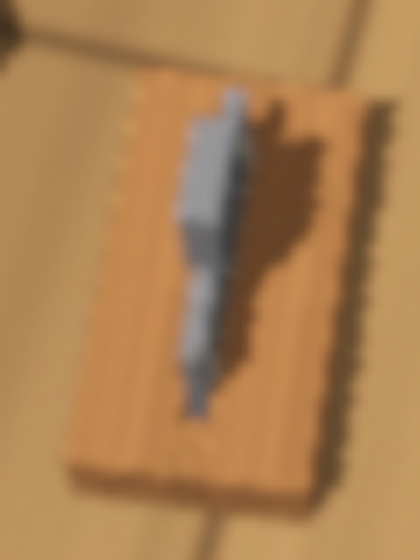

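View pics/s_shelf.png

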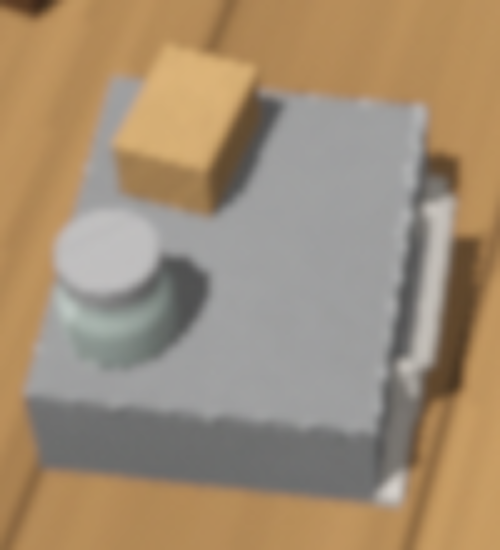

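View pics/s_scan.png

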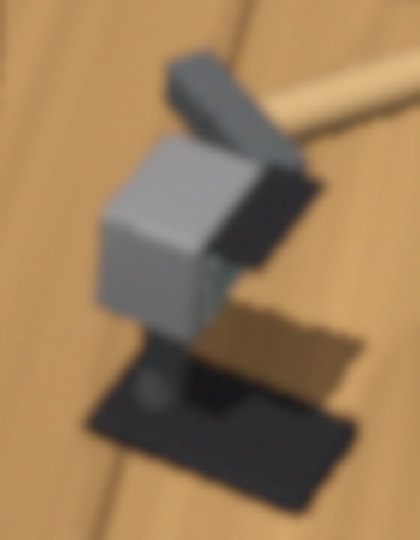

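```bash
cat > fit.py <<'E'
from h import *
import pickle
from scipy.optimize import least_squares
t,s=pickle.load(open("c0.pkl","rb"))
def U(p,u0,v0,k): return ((p[0]+.5)/k-.5+u0,(p[1]+.5)/k-.5+v0)
def fit(name,obs,x0):
    # obs: list (cam, px, local xyz)
    def res(q):
        c,sn=np.cos(q[2]),np.sin(q[2]); r=[]
        for C,p,l in obs:
            X=[q[0]+c*l[0]-sn*l[1],q[1]+sn*l[0]+c*l[1],l[2]]
            r.append(proj(C,X)[0]-p)
        return np.array(r).ravel()
    o=least_squares(res,x0,loss="soft_l1"); print(name,o.x[:2].round(4),np.degrees(o.x[2]).round(2)); print(res(o.x).reshape(-1,2).round(1).tolist()); return o.x
T=lambda a,b:(lambda *p:U(p,*a)) 
ts=lambda *p:U(p,100,180,9); th=lambda *p:U(p,210,135,6); tc=lambda *p:U(p,355,205,8)
ss=lambda *p:U(p,180,275,7); sh=lambda *p:U(p,160,130,5); sc=lambda *p:U(p,255,45,6)
for C in(t,s): print("cam pos",(-np.array(C["R"]).T@C["t"]).round(3))
fit("shelf",[(t,th(80,470),(.005,.1,.065)),(t,th(557,428),(.005,-.1,.065)),(t,th(518,43),(.17,-.1,.065)),(t,th(45,92),(.17,.1,.065)),
 (s,sh(425,105),(.005,-.1,.065)),(s,sh(380,432),(.005,.1,.065)),(s,sh(28,400),(.17,.1,.065)),(s,sh(115,78),(.17,-.1,.065))],[.65,0,0.1])
fit("stand",[(t,ts(135,225),(.035,.06,.03)),(t,ts(550,188),(.035,-.06,.03)),(t,ts(568,430),(-.035,-.06,.03)),(t,ts(150,465),(-.035,.06,.03)),
 (s,ss(145,70),(.035,-.06,.03)),(s,ss(365,95),(-.035,-.06,.03)),(s,ss(318,492),(-.035,.06,.03)),(s,ss(70,465),(.035,.06,.03))],[.6,.3,0.1])
# holder: tab top corners z=.106
fit("holder",[(t,ts(212,283),(.006,.015,.106)),(t,ts(322,272),(.006,-.015,.106)),(t,ts(328,310),(-.006,-.015,.106)),(t,ts(218,325),(-.006,.015,.106)),
 (s,ss(197,120),(.006,-.015,.106)),(s,ss(227,125),(-.006,-.015,.106)),(s,ss(213,222),(-.006,.015,.106)),(s,ss(180,213),(.006,.015,.106))],[.6,.3,0.1])
fit("scanner foot+head",[(t,tc(95,462),(-.06,.035,.01)),(t,tc(302,530),(-.06,-.035,.01)),(t,tc(193,115),(.06,.035,.01)),
 (s,sc(298,513),(-.06,.035,.01)),(s,sc(357,430),(-.06,-.035,.01)),(s,sc(87,425),(.06,.035,.01))],[.55,-.3,-0.3])
for p in [(95,462),(302,530),(193,115)]:print(ray(t,*tc(*p),.01).round(3))
print("head top z.14",[ray(t,*tc(*p),.14).round(3) for p in [(310,85),(535,155),(495,320),(263,245)]], "visor",[ray(t,*tc(*p),.14).round(3) for p in[(470,415),(240,255)]])
print("head side",[ray(s,*sc(*p),.14).round(3) for p in [(103,215),(165,137),(262,165),(195,248)]], "visor",[ray(s,*sc(*p),.14).round(3) for p in[(325,185),(260,268)]])
E
python3 fit.py
```

```text
cam pos [ 0.487 -0.009  1.158]
cam pos [0.439 0.622 0.91 ]
shelf [ 0.5871 -0.0056] 7.09
[[-0.6, 1.6], [0.5, 0.3], [-0.4, -0.5], [-0.8, -0.5], [0.9, -0.1], [0.1, -0.2], [-0.4, -1.0], [-0.5, -0.5]]
stand [0.5744 0.3133] 7.07
[[-0.6, 0.2], [-0.3, -0.4], [-0.2, -0.2], [-0.5, 0.7], [-0.1, -0.6], [0.9, -0.5], [-0.3, 0.1], [-0.1, -0.3]]
holder [0.5761 0.3135] 7.37
[[-0.3, -0.3], [-0.1, -0.4], [-0.4, 0.4], [-0.6, 0.0], [-0.5, -1.1], [1.3, -1.2], [0.9, -0.1], [-0.7, 0.5]]
scanner foot+head [ 0.517  -0.3205] -16.42
[[-1.0, 0.2], [-0.3, 0.2], [-0.2, -1.1], [0.9, -0.5], [1.2, -1.5], [-1.1, -0.9]]
[ 0.47  -0.272  0.01 ]
[ 0.45  -0.338  0.01 ]
[ 0.582 -0.304  0.01 ]
head top z.14 [array([ 0.58 , -0.304,  0.14 ]), array([ 0.562, -0.368,  0.14 ]), array([ 0.515, -0.356,  0.14 ]), array([ 0.534, -0.291,  0.14 ])] visor [array([ 0.488, -0.348,  0.14 ]), array([ 0.531, -0.284,  0.14 ])]
head side [array([ 0.58 , -0.301,  0.14 ]), array([ 0.563, -0.362,  0.14 ]), array([ 0.517, -0.353,  0.14 ]), array([ 0.536, -0.289,  0.14 ])] visor [array([ 0.487, -0.346,  0.14 ]), array([ 0.506, -0.283,  0.14 ])]
```

Run:
```python
from h import *
import pickle
t,s=pickle.load(open("c0.pkl","rb"))
crop(t,100,130,190,300,3.5,"t_dec");crop(s,130,245,320,350,4,"s_dec")
crop(t,235,195,300,225,11,"t_lip");crop(s,230,155,260,235,7,"s_lip")
```

```text
(no output)
```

View pics/t_dec.png

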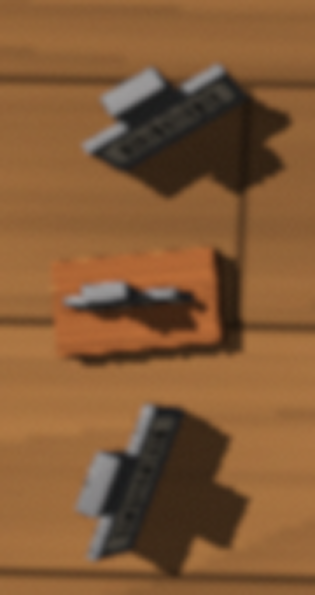

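View pics/s_dec.png

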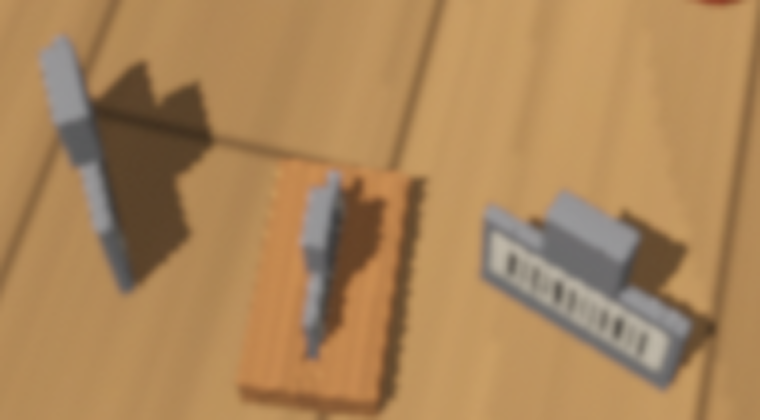

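View pics/t_lip.png

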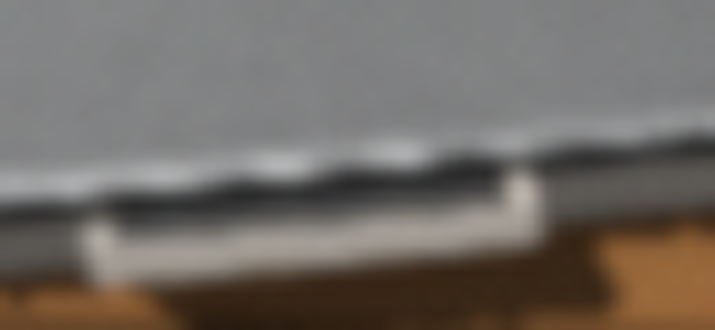

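View pics/s_lip.png

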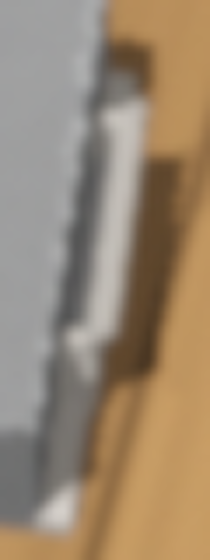

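Run:
```python
from h import *
import pickle
t,s=pickle.load(open("c0.pkl","rb"))
sd=lambda a,b:(130+a/4,245+b/4); td=lambda a,b:(100+a/3.5,130+b/3.5)
for z in (.1,.13,.16):
    print(z,ray(t,*td(133,93),z).round(3),ray(s,*sd(68,80),z).round(3),'|',ray(t,*td(98,485),z).round(3),ray(s,*sd(595,215),z).round(3))
    print('  plate ends',ray(t,*td(222,68),z-.045).round(3),ray(t,*td(88,148),z-.045).round(3),'|',ray(t,*td(155,406),z-.045).round(3),ray(t,*td(97,558),z-.045).round(3))
fx=t["fx"]
tl=lambda a,b:((a+.5)/11-.5+235,(b+.5)/11-.5+195)
sl=lambda a,b:((a+.5)/7-.5+230,(b+.5)/7-.5+155)
c,sn=np.cos(np.radians(7.09)),np.sin(np.radians(7.09))
def loc(X):d=X-np.array([.5871,-.0056,0]);return (np.array([c*d[0]+sn*d[1],-sn*d[0]+c*d[1],d[2]])*1000).round(1)
print("lip outer rim z.055",[loc(ray(t,*tl(*p),.055)) for p in[(100,285),(540,245)]],[loc(ray(s,*sl(*p),.055)) for p in[(150,95),(112,345)]])
print("cheek tops z.045",[loc(ray(t,*tl(*p),.045)) for p in[(98,222),(522,172)]])
print("cheek s z.045",[loc(ray(s,*sl(*p),.045)) for p in[(72,328)]])
print("deck front edge",[loc(ray(t,*tl(*p),.065)) for p in[(0,190),(360,155),(700,125)]],[loc(ray(s,*sl(*p),.065)) for p in[(105,50),(85,190),(65,330)]])
```

```text
0.1 [0.714 0.301 0.1  ] [0.719 0.274 0.1  ] | [0.443 0.311 0.1  ] [0.446 0.28  0.1  ]
  plate ends [0.743 0.25  0.055] [0.682 0.345 0.055] | [0.498 0.287 0.055] [0.391 0.322 0.055]
0.13 [0.707 0.292 0.13 ] [0.708 0.287 0.13 ] | [0.445 0.302 0.13 ] [0.446 0.293 0.13 ]
  plate ends [0.736 0.243 0.085] [0.677 0.335 0.085] | [0.498 0.279 0.085] [0.393 0.313 0.085]
0.16 [0.701 0.284 0.16 ] [0.698 0.299 0.16 ] | [0.446 0.293 0.16 ] [0.446 0.305 0.16 ]
  plate ends [0.729 0.236 0.115] [0.672 0.326 0.115] | [0.497 0.271 0.115] [0.396 0.304 0.115]
lip outer rim z.055 [array([-14.3,  49.4,  55. ]), array([-15.4, -50.6,  55. ])] [array([-14.3, -52. ,  55. ]), array([-13. ,  57.5,  55. ])]
cheek tops z.045 [array([ 0.9, 48.8, 45. ]), array([  2.4, -48.8,  45. ])]
cheek s z.045 [array([ 2.1, 45.3, 45. ])]
deck front edge [array([ 8.5, 69.3, 65. ]), array([  8.1, -12. ,  65. ]), array([  7.1, -88.6,  65. ])] [array([  3.2, -62.6,  65. ]), array([ 2.9,  0.9, 65. ]), array([ 2.6, 60.2, 65. ])]
```

Call:
move_arm([
  [[16, 42, 0], 0.06],
  [[16, 42, 0], 0.06],
  [[16, 42, 0], 0.06],
  [[16, 42, 0], 0.06],
  [[16, 42, 0], 0.06],
  [[16, 42, 0], 0.06],
  [[16, 42, 0], 0.06],
  [[16, 42, 0], 0.06],
], jaw=0.2)

```text
clock: 1.05
tool_pos: [0.3415, -0.2961, 0.2225]
orientation: [179.8, -0.1, -133.5]
force: [1.7, 0.7, 0.3]
opening: 0.0526
```

Call:
move_arm([
  [[15, 39, 0], 0.057],
  [[15, 39, 0], 0.057],
  [[15, 39, 0], 0.057],
  [[15, 39, 0], 0.057],
  [[15, 39, 0], 0.057],
  [[15, 39, 0], 0.057],
  [[15, 39, 0], 0.057],
  [[15, 39, 0], 0.057],
])

```text
clock: 1.85
tool_pos: [0.4634, 0.0304, 0.2254]
orientation: [-179.8, 0.2, -106.1]
force: [0.9, 0.2, 0.7]
opening: 0.0524
```

Call:
move_arm([
  [[15, 39, 0], 0.057],
  [[15, 39, 0], 0.057],
  [[15, 39, 0], 0.057],
  [[15, 39, 0], 0.057],
  [[15, 39, 0], 0.057],
  [[15, 39, 0], 0.057],
  [[12, 35, 0], 0.05],
  [[0, 0, 0], 0],
])

```text
clock: 2.65
tool_pos: [0.5683, 0.3164, 0.2247]
orientation: [-179.7, 0.3, -82.3]
force: [0.1, -0.3, -1.7]
opening: 0.0524
```

Call:
move_arm([
  [[8, -3, 0], -0.007],
  [[0, 0, -20], 0],
  [[0, 0, -20], 0],
  [[0, 0, -20], 0],
  [[0, 0, -20], 0],
  [[0, 0, 0], 0],
  [[0, 0, 0], 0],
  [[0, 0, 0], 0],
])

```text
clock: 3.45
tool_pos: [0.5791, 0.3084, 0.1446]
orientation: [-179.6, 0.3, -83.0]
force: [0.0, -0.2, 0.1]
opening: 0.0525
```

Run:
```python
from h import *
w=cam("wrist");crop(w,0,0,512,384,1.5,"w1")
s=cam("side");crop(s,150,215,290,355,5,"s1")
o=ctrl.get_obs();print(o["tool_pos"],o["orientation"])
```

```text
[0.5794085  0.30886732 0.14508193] [-179.55629488    0.3390762   -83.0270686 ]
```

View pics/w1.png

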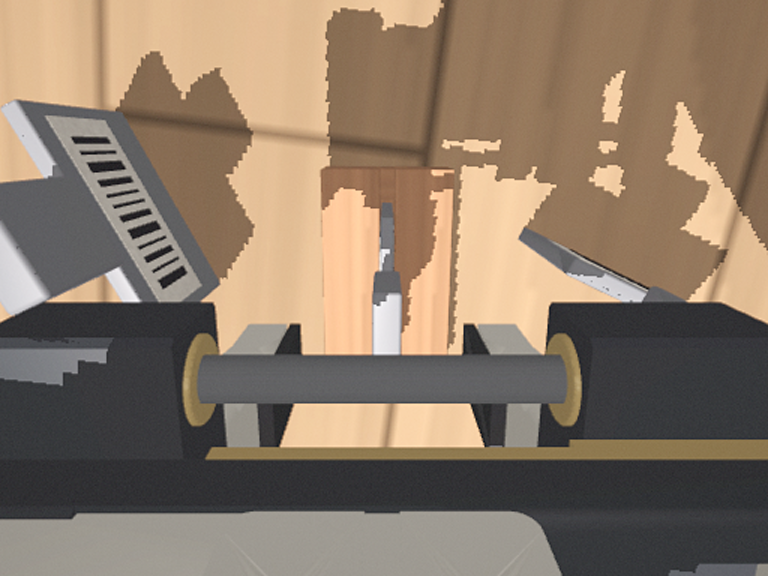

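View pics/s1.png

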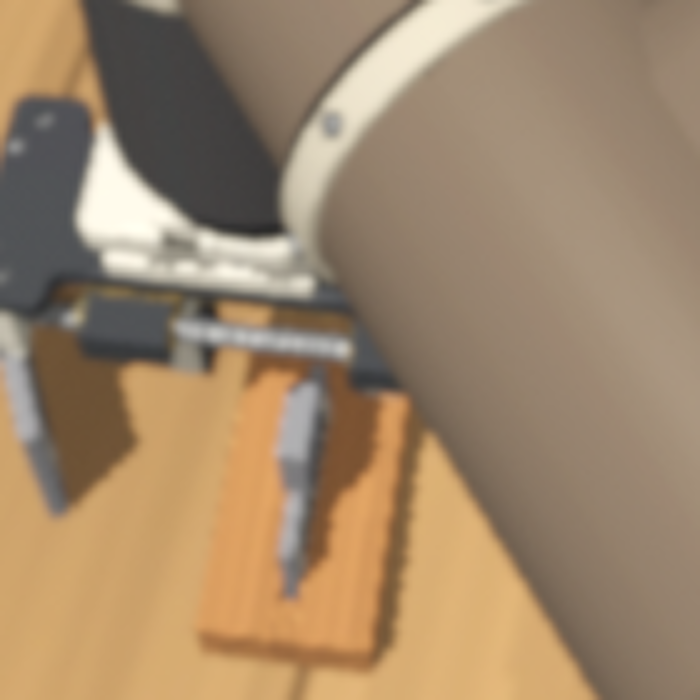

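Run:
```python
from h import *
w=cam("wrist")
c,s=np.cos(np.radians(7.37)),np.sin(np.radians(7.37))
for l in [(.006,-.015,.106),(-.006,-.015,.106),(.006,.015,.106),(-.006,.015,.106),(.003,-.04,.068),(-.003,-.04,.068)]:
    print(l,(proj(w,[.5761+c*l[0]-s*l[1],.3135+s*l[0]+c*l[1],l[2]])*1.5).round(0))
```

```text
(0.006, -0.015, 0.106) [[375. 289.]]
(-0.006, -0.015, 0.106) [[405. 289.]]
(0.006, 0.015, 0.106) [[375. 359.]]
(-0.006, 0.015, 0.106) [[405. 359.]]
(0.003, -0.04, 0.068) [[382. 213.]]
(-0.003, -0.04, 0.068) [[396. 213.]]
```

Call:
move_arm([
  [[-2, 4, -5], 0.004],
  [[0, 0, -15], 0],
  [[0, 0, -15], 0],
  [[0, 0, -15], 0],
  [[0, 0, -10], 0],
  [[0, 0, -6], 0],
  [[0, 0, 0], 0],
  [[0, 0, 0], 0],
])

```text
clock: 4.4
tool_pos: [0.5778, 0.3164, 0.0795]
orientation: [-179.2, 0.6, -82.6]
force: [-0.3, 0.5, 0.1]
opening: 0.0524
```

Call:
move_arm([
  [[0, -3, -4], 0],
  [[0, 0, -2], 0],
  [[0, 0, 0], 0],
  [[0, 0, 0], 0],
  [[0, 0, 0], 0],
  [[0, 0, 0], 0],
  [[0, 0, 0], 0],
  [[0, 0, 0], 0],
])

```text
clock: 5.2
tool_pos: [0.579, 0.3139, 0.0754]
orientation: [-179.1, 0.7, -82.6]
force: [0.5, -0.4, 0.3]
opening: 0.0525
```

Call:
move_arm([
  [[0, 0, 0], 0],
  [[0, 0, 0], 0],
  [[0, 0, 0], 0],
  [[0, 0, 0], 0],
  [[0, 0, 0], 0],
  [[0, 0, 0], 0],
  [[0, 0, 0], 0],
  [[0, 0, 0], 0],
], jaw=-1)

```text
clock: 6.0
tool_pos: [0.5774, 0.3137, 0.0752]
orientation: [-179.2, 0.7, -82.7]
force: [-1.7, -0.4, 1.0]
opening: 0.0118
```

Call:
move_arm([
  [[0, 0, 8], 0],
  [[0, 0, 12], 0],
  [[0, 0, 18], 0],
  [[0, 0, 22], 0],
  [[0, 0, 25], 0],
  [[0, 0, 25], 0],
  [[0, 0, 20], 0],
  [[0, 0, 10], 0],
])

```text
clock: 6.8
tool_pos: [0.5792, 0.3126, 0.2256]
orientation: [-178.9, 0.6, -82.6]
force: [0.4, -0.1, -1.4]
opening: 0.0116
```

Run:
```python
from h import *
s=cam("side");crop(s,150,165,290,325,4,"s2")
w=cam("wrist");crop(w,0,0,512,384,1.5,"w2")
o=ctrl.get_obs();print(o["tool_pos"],o["orientation"],o["opening"],o["force"])
```

```text
[0.5792763  0.3127899  0.22497461] [-178.93593335    0.65354766  -82.61198373] 0.01205357727701307 [ 0.90436915  0.50834847 -1.00202515]
```

View pics/s2.png

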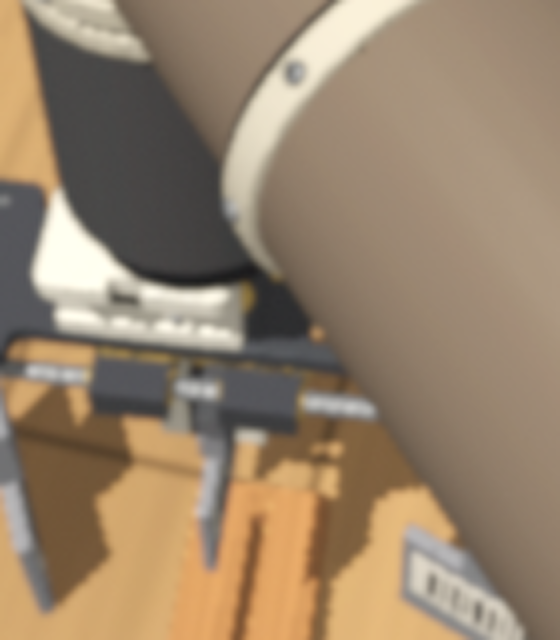

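View pics/w2.png

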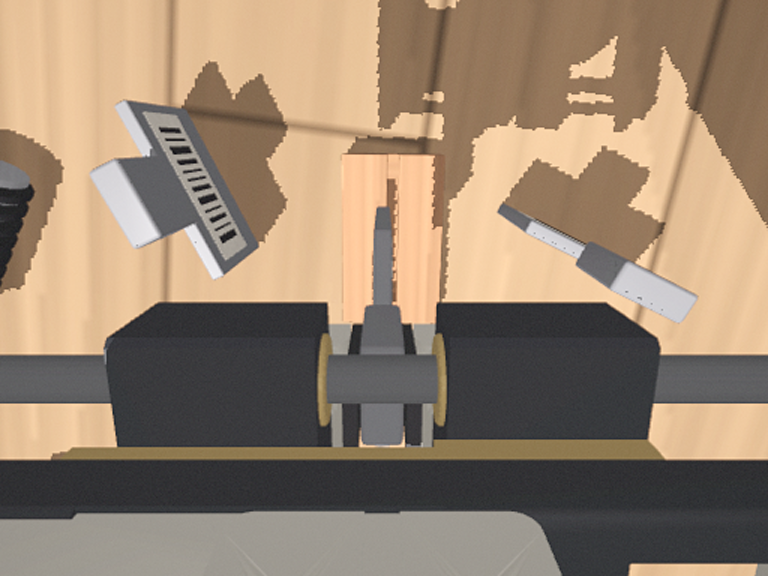

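Call:
move_arm([
  [[-4, -20, 0], -0.013],
  [[-8, -38, 0], -0.026],
  [[-8, -38, 0], -0.026],
  [[-8, -38, 0], -0.026],
  [[-8, -38, 0], -0.026],
  [[-8, -38, 0], -0.026],
  [[-8, -38, 0], -0.026],
  [[-8, -38, 0], -0.026],
])

```text
clock: 7.7
tool_pos: [0.5096, 0.0151, 0.2135]
orientation: [-179.7, 0.3, -94.1]
force: [0.7, -1.1, 0.1]
opening: 0.0121
```

Call:
move_arm([
  [[-8, -38, 0], -0.026],
  [[-8, -38, 0], -0.026],
  [[-8, -38, 0], -0.026],
  [[-8, -38, 0], -0.026],
  [[-8, -38, 0], -0.026],
  [[-8, -38, 0], -0.026],
  [[-8, -38, 0], -0.026],
  [[-8, -30, 0], -0.026],
])

```text
clock: 8.5
tool_pos: [0.4303, -0.2955, 0.2048]
orientation: [179.5, 0.2, -106.8]
force: [1.7, 0.1, -0.0]
opening: 0.0118
```

Call:
move_arm([
  [[9, 0, -5], 0.005],
  [[8, -2, -10], 0],
  [[0, 0, -12], 0],
  [[0, 0, -12], 0],
  [[0, 0, -12], 0],
  [[0, 0, -8], 0],
  [[0, 0, -3], 0],
  [[0, 0, 0], 0],
])

```text
clock: 9.3
tool_pos: [0.4417, -0.2971, 0.1318]
orientation: [178.9, 0.2, -106.7]
force: [-0.1, -0.2, -0.6]
opening: 0.0121
```

Run:
```python
from h import *
s=cam("side");crop(s,220,40,360,160,5,"s3")
w=cam("wrist");crop(w,0,0,512,384,1.5,"w3")
t=cam("top");crop(t,330,190,450,310,5,"t3")
o=ctrl.get_obs();print(o["tool_pos"],o["orientation"],o["opening"],o["force"])
```

```text
[ 0.44236246 -0.29760555  0.13293658] [ 179.03629707    0.22265089 -106.69217944] 0.011703138670149939 [-0.43992036 -0.12448966 -1.20301177]
```

View pics/s3.png

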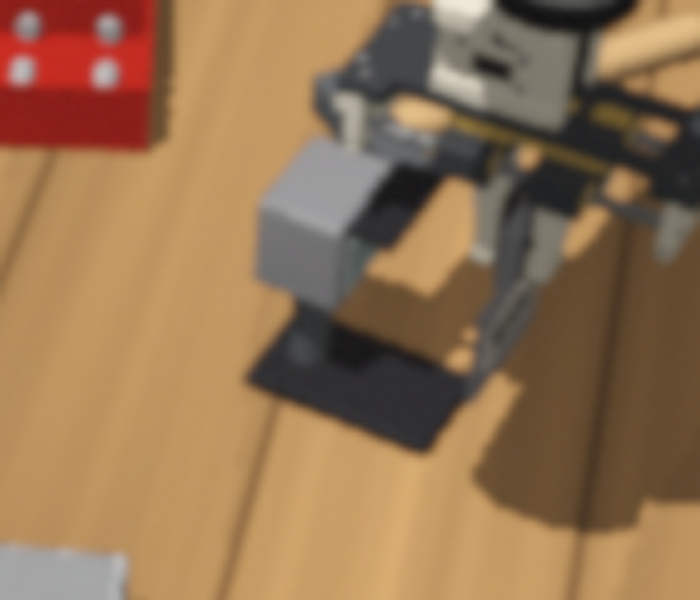

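View pics/t3.png

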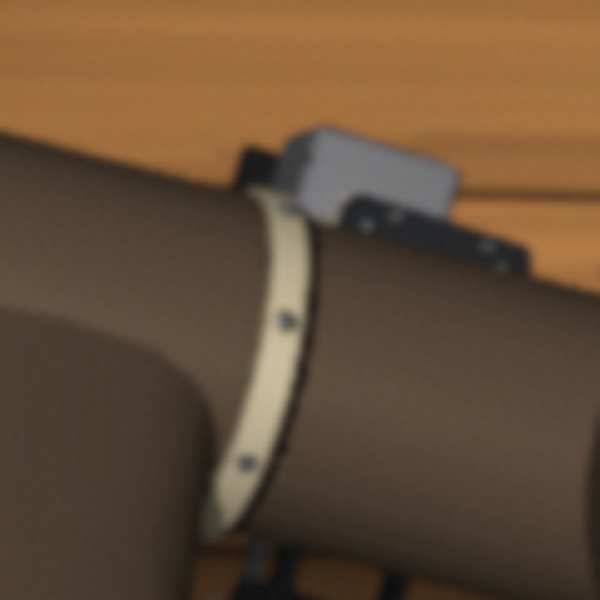

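View pics/w3.png

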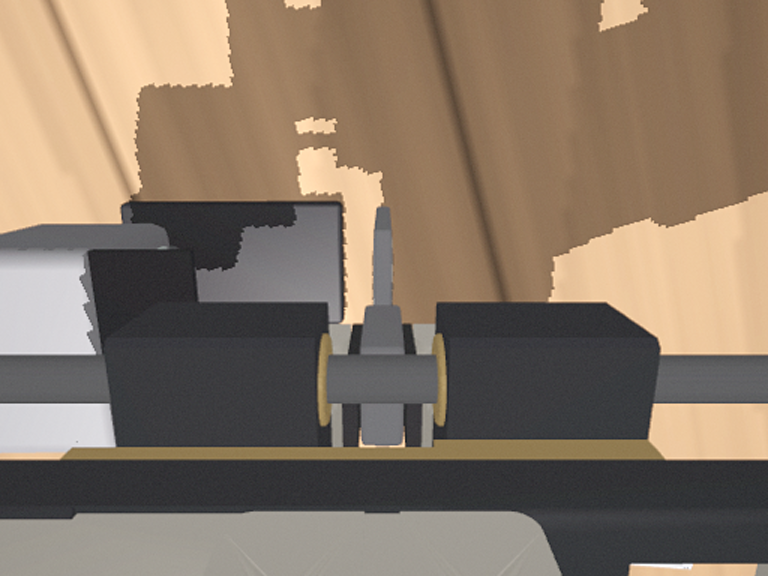

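Call:
move_arm([
  [[3, -1, 5], 0],
  [[3, -1, 5], 0],
  [[0, 0, 0], 0],
  [[0, 0, 0], 0],
  [[0, 0, 0], 0],
  [[0, 0, 0], 0],
  [[0, 0, 0], 0],
  [[0, 0, 0], 0],
])

```text
clock: 10.25
tool_pos: [0.4499, -0.3003, 0.1459]
orientation: [179.3, 0.2, -106.7]
force: [-0.0, 0.6, -0.2]
opening: 0.0115
```

Call:
move_arm([
  [[0, 0, 0], 0],
  [[0, 0, 0], 0],
  [[0, 0, 0], 0],
  [[0, 0, 0], 0],
  [[0, 0, 0], 0],
  [[0, 0, 0], 0],
  [[0, 0, 0], 0],
  [[0, 0, 0], 0],
])

```text
clock: 11.05
tool_pos: [0.4497, -0.3003, 0.1456]
orientation: [179.2, 0.2, -106.7]
force: [-0.2, 0.7, 0.3]
opening: 0.012
```

Call:
move_arm([
  [[0, 0, 0], 0],
  [[0, 0, 0], 0],
  [[0, 0, 0], 0],
  [[0, 0, 0], 0],
  [[0, 0, 0], 0],
  [[0, 0, 0], 0],
  [[0, 0, 0], 0],
  [[0, 0, 0], 0],
])

```text
clock: 11.85
tool_pos: [0.4497, -0.3002, 0.1456]
orientation: [179.2, 0.2, -106.7]
force: [-0.9, 0.3, -0.5]
opening: 0.0119
```

Run:
```python
from h import *
s=cam("side");crop(s,270,40,350,130,7,"s4")
# expected label centre etc from TCP
p=ctrl.get_obs()["tool_pos"];y=np.radians(-16.4);ax=np.array([np.cos(y),np.sin(y)])
w=np.array([.5255,-.3225]);d=p[:2]-w
print(p,"along",d@ax,"lat",d@np.array([-ax[1],ax[0]]),"label z",p[2]-.033)
for l in [(.04,-.05),(.04,.012),(-.04,.012),(-.04,-.05)]: # plate corners (y, z rel mid)
    print(((proj(s,[p[0]-ax[1]*l[0],p[1]+ax[0]*l[0],p[2]-.019+l[1]])-[270,40])*7).round())
```

```text
[ 0.44972972 -0.30025513  0.14564743] along -0.0789681387279742 lat -5.327972223287747e-05 label z 0.11264742951886017
[[284. 525.]]
[[306. 403.]]
[[392. 282.]]
[[368. 404.]]
```

View pics/s4.png

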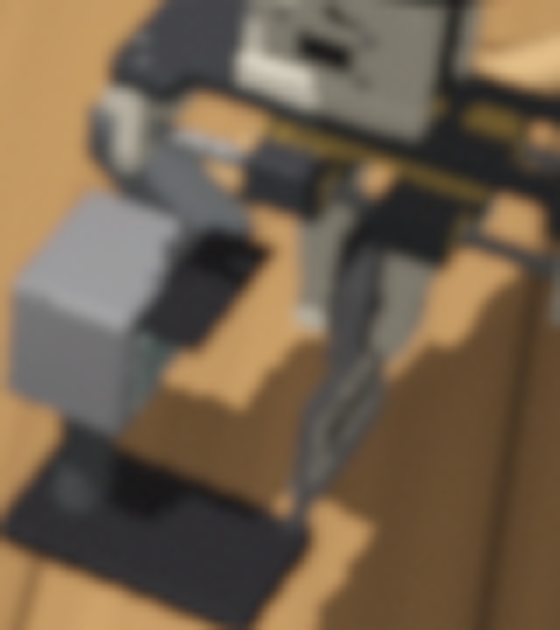

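Call:
move_arm([
  [[0, 0, 12], 0],
  [[0, 0, 20], 0],
  [[0, 0, 25], 0],
  [[0, 0, 25], 0],
  [[0, 15, 10], 0],
  [[0, 25, 0], 0.05],
  [[0, 25, 0], 0.05],
  [[0, 25, 0], 0.05],
])

```text
clock: 12.7
tool_pos: [0.4485, -0.2083, 0.2456]
orientation: [179.3, 0.2, -98.1]
force: [0.6, 0.6, -0.7]
opening: 0.0119
```

Call:
move_arm([
  [[12, 28, 0], 0.05],
  [[18, 30, 0], 0.05],
  [[18, 30, 0], 0.05],
  [[18, 30, 0], 0.05],
  [[18, 30, 0], 0.03],
  [[18, 22, 0], 0],
  [[12, 8, 0], 0],
  [[0, 0, 0], 0],
])

```text
clock: 13.5
tool_pos: [0.5621, -0.0152, 0.2492]
orientation: [179.5, 0.3, -84.1]
force: [-0.6, -0.4, -2.2]
opening: 0.0119
```

Call:
move_arm([
  [[9, 4, -10], 0.01],
  [[9, 4, -15], 0.01],
  [[6, 2, -20], 0],
  [[0, 0, -15], 0],
  [[0, 0, -12], 0],
  [[0, 0, -8], 0],
  [[0, 0, 0], 0],
  [[0, 0, 0], 0],
])

```text
clock: 14.3
tool_pos: [0.5854, -0.0079, 0.1608]
orientation: [179.3, 0.3, -83.0]
force: [-0.0, -0.6, 0.1]
opening: 0.0119
```

```bash
cat > look.py <<'E'
from h import *
import sys
n=sys.argv[1]
s=cam("side");crop(s,170,110,290,250,4,"s"+n)
w=cam("wrist");crop(w,130,60,400,330,2.2,"w"+n)
t=cam("top");crop(t,215,145,335,245,5,"t"+n)
o=ctrl.get_obs();print(o["tool_pos"],o["orientation"],o["opening"],o["force"])
p=o["tool_pos"]; 
def T(l,o=(.5871,-.0056),a=7.09):
    a=np.radians(a);return [o[0]+np.cos(a)*l[0]-np.sin(a)*l[1],o[1]+np.sin(a)*l[0]+np.cos(a)*l[1],l[2]]
ya=o["orientation"][2]+90
print("side: lip rim ends",((proj(s,[T((-.0145,.046,.055)),T((-.0145,-.046,.055)),T((.005,.1,.065)),T((.005,-.1,.065))])-[170,110])*4).round().tolist())
print("side: holder bottom",((proj(s,[T((0,y,p[2]-.069),p[:2],ya) for y in(.04,-.04)])-[170,110])*4).round().tolist())
print("wrist: lip rim ends, front edge",((proj(w,[T((-.0145,.046,.055)),T((-.0145,-.046,.055)),T((.005,.1,.065)),T((.005,-.1,.065)),T((0,-.046,.045))])-[130,60])*2.2).round().tolist())
print("wrist: holder bottom, top of plate",((proj(w,[T((0,y,p[2]-.069+z),p[:2],ya) for z in (0,.062) for y in(.04,-.04)])-[130,60])*2.2).round().tolist())
E
python3 look.py 5
```

```text
[ 0.58566464 -0.00759139  0.16143843] [179.36987689   0.35255751 -82.99934219] 0.01200184945072338 [-0.50929061  0.68577721 -0.51508631]
side: lip rim ends [[307.0, 360.0], [323.0, 240.0], [263.0, 423.0], [302.0, 162.0]]
side: holder bottom [[287.0, 310.0], [303.0, 205.0]]
wrist: lip rim ends, front edge [[304.0, 390.0], [307.0, 144.0], [253.0, 533.0], [249.0, -27.0], [265.0, 141.0]]
wrist: holder bottom, top of plate [[271.0, 415.0], [271.0, 169.0], [273.0, 524.0], [274.0, 202.0]]
```

View pics/s5.png

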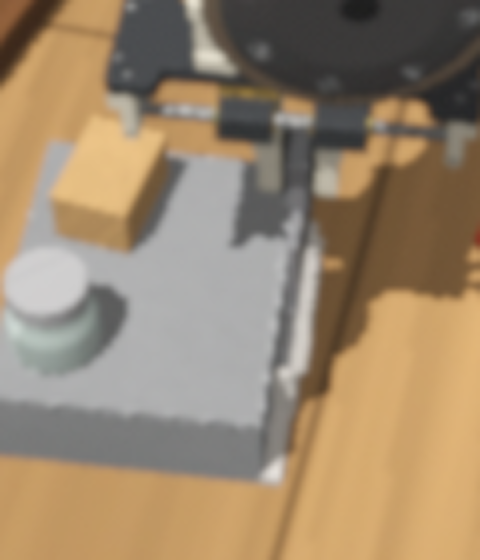

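View pics/w5.png

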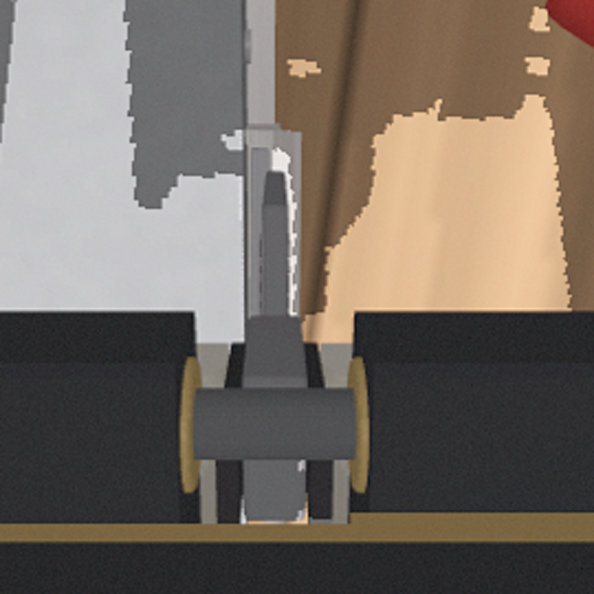

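View pics/t5.png

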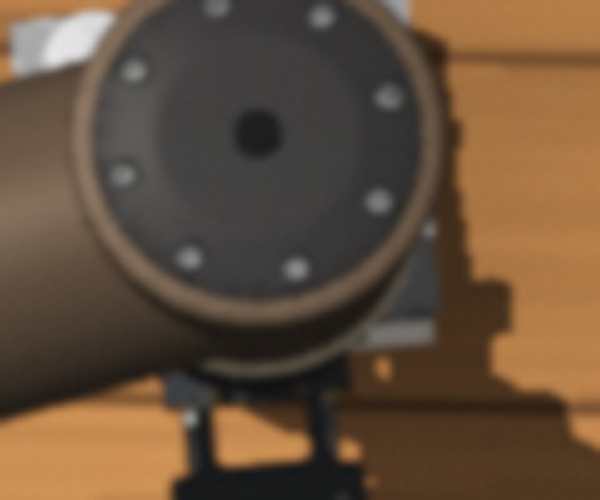

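```bash
cat > rel.py <<'E'
from h import *
a=np.radians(7.09);c,sn=np.cos(a),np.sin(a)
def rays(w,pts):
    for name,u,v,z in pts:
        X=ray(w,u/2.2+130,v/2.2+60,z)-np.array([.5871,-.0056,0])
        print(name,(np.array([c*X[0]+sn*X[1],-sn*X[0]+c*X[1],X[2]])*1000).round(1))
E
python3 - <<'E'
from rel import *
w=cam("wrist"); zb=.1614-.069
rays(w,[("front edge",245,200,.065),("front edge",245,20,.065),("rim out",301,135,.055),("rim out",300,300,.055),("cheek in?",275,148,.045),("end of rim",285,131,.055),
("hold bot",266,172,zb),("hold bot",284,172,zb),("hold top",262,206,zb+.062),("hold top",288,206,zb+.062),("tab",247,318,zb+.1),("tab",305,318,zb+.1)])
crop(w,210,100,300,220,7,"w5b")
E
```

```text
front edge [  7.3 -27.7  65. ]
front edge [  6.7 -85.8  65. ]
rim out [-12.  -48.7  55. ]
rim out [-12.1  10.8  55. ]
cheek in? [ -3.1 -43.3  45. ]
end of rim [ -6.5 -50.1  55. ]
hold bot [  0.2 -40.5  92.4]
hold bot [ -5.2 -40.5  92.4]
hold top [  1.2 -40.6 154.4]
hold top [ -4.5 -40.6 154.4]
tab [  3.8 -27.1 192.4]
tab [ -6.4 -27.  192.4]
```

View pics/w5b.png

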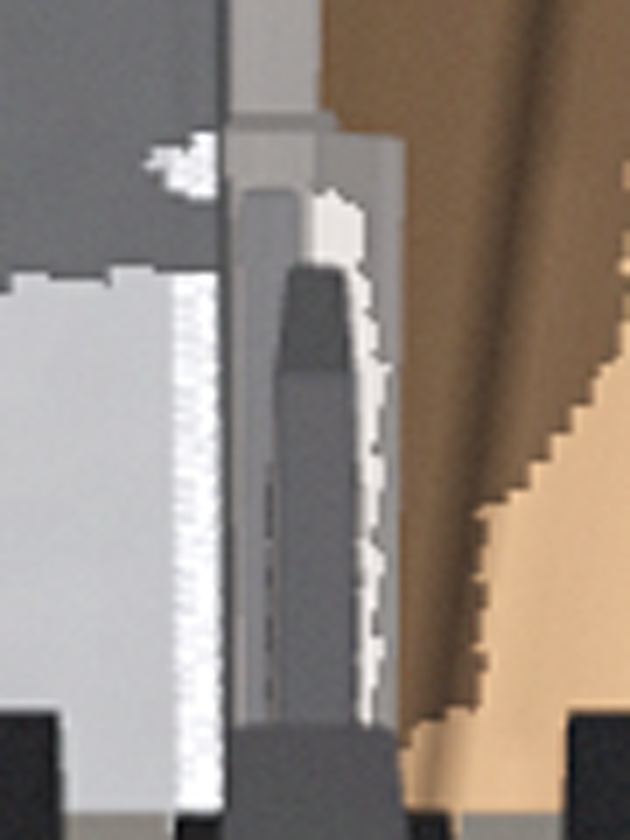

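Run:
```python
from rel import *
w=cam("wrist")
P=lambda U,V:((U/7+210-130)*2.2,(V/7+100-60)*2.2)
rays(w,[("bar L",*P(240,230),.030),("bar R",*P(302,230),.030),("bar end",*P(270,189),.030),("bar Lnear",*P(245,600),.030),("cheek inner top",*P(275,180),.045),("front edge",*P(222,400),.065),("hb L",*P(287,268),.0924),("hb R",*P(345,268),.0924),("rim outer",*P(404,300),.055)])
```

```text
bar L [  5.7 -37.3  30. ]
bar R [ -1.7 -37.3  30. ]
bar end [  2.1 -42.1  30. ]
bar Lnear [ 5.5  8.6 30. ]
cheek inner top [  1.5 -44.5  45. ]
front edge [  7.2 -22.9  65. ]
hb L [  0.2 -40.4  92.4]
hb R [ -5.3 -40.4  92.4]
rim outer [-12.8 -32.2  55. ]
```

Call:
move_arm([
  [[2, 1, -4], 0],
  [[2, 1, -6], 0],
  [[0, 0, -6], 0],
  [[0, 0, -5], 0],
  [[0, 0, -2], 0],
  [[0, 0, 0], 0],
  [[0, 0, 0], 0],
  [[0, 0, 0], 0],
])

```text
clock: 15.35
tool_pos: [0.5902, -0.005, 0.1369]
orientation: [179.4, 0.4, -83.0]
force: [-0.7, -0.5, -1.0]
opening: 0.0119
```

Run:
```python
from h import *
w=cam("wrist");crop(w,210,100,300,220,7,"w6b")
o=ctrl.get_obs();print(o["tool_pos"],o["orientation"],o["force"])
```

```text
[ 0.59025061 -0.00506839  0.13698798] [179.44199669   0.36523073 -82.97062698] [ 0.81553716 -0.11008756 -0.76854375]
```

View pics/w6b.png

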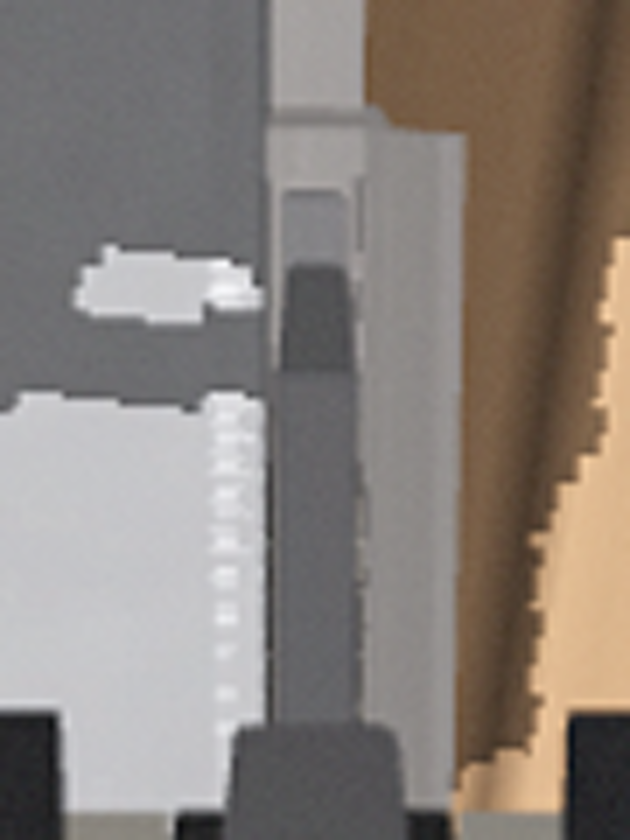

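Run:
```python
from rel import *
w=cam("wrist")
P=lambda U,V:((U/7+210-130)*2.2,(V/7+100-60)*2.2)
zb=.137-.069
rays(w,[("bar L",*P(283,230),.030),("bar R",*P(350,230),.030),("bar end",*P(316,189),.030),("front edge",*P(268,400),.065),("front edge",*P(268,60),.065),("rim",*P(462,200),.055),("rim",*P(452,700),.055),("hb L",*P(287,266),zb),("hb R",*P(346,266),zb),("ht L",*P(281,372),zb+.062),("ht R",*P(353,372),zb+.062)])
```

```text
bar L [  5.5 -38.   30. ]
bar R [ -1.8 -38.   30. ]
bar end [  1.9 -42.4  30. ]
front edge [  7.  -25.3  65. ]
front edge [  6.8 -57.6  65. ]
rim [-12.3 -43.6  55. ]
rim [-12.    8.3  55. ]
hb L [  5.1 -38.7  68. ]
hb R [ -0.5 -38.7  68. ]
ht L [  5.6 -38.9 130. ]
ht R [  0.6 -38.9 130. ]
```

Call:
move_arm([
  [[-0.4, 0, -4], 0],
  [[0, 0, -5], 0],
  [[0, 0, -5], 0],
  [[0, 0, -5], 0],
  [[0, 0, -5], 0],
  [[0, 0, -4], 0],
  [[0, 0, -2], 0],
  [[0, 0, 0], 0],
])

```text
clock: 16.25
tool_pos: [0.5895, -0.0051, 0.104]
orientation: [179.4, 0.4, -83.0]
force: [-0.1, 0.5, -0.6]
opening: 0.0118
```

Run:
```python
from h import *
w=cam("wrist");crop(w,210,100,300,220,7,"w7b")
o=ctrl.get_obs();print(o["tool_pos"],o["orientation"],o["force"])
```

```text
[ 0.58961315 -0.0051052   0.10418541] [179.43022405   0.36771182 -82.97632105] [-0.77458986 -0.26481981 -1.12675547]
```

View pics/w7b.png

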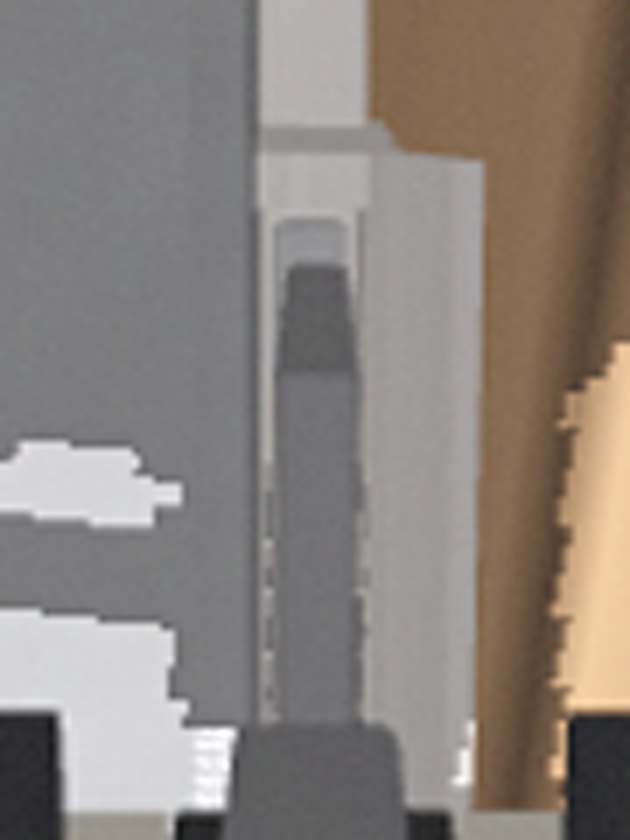

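Call:
move_arm([
  [[0.5, 0, -2], 0],
  [[0, 0, -2], 0],
  [[0, 0, -2], 0],
  [[0, 0, -2], 0],
  [[0, 0, -2], 0],
  [[0, 0, -2], 0],
  [[0, 0, -2], 0],
  [[0, 0, -2], 0],
])

```text
clock: 17.1
tool_pos: [0.591, -0.0052, 0.0917]
orientation: [179.6, 0.3, -82.9]
force: [-4.4, 0.6, 10.3]
opening: 0.0117
```

Call:
move_arm([
  [[0, 0, -1], 0],
  [[0, 0, -1], 0],
  [[0, 0, -1], 0],
  [[0, 0, -2], 0],
  [[0, 0, -2], 0],
  [[0, 0, -2], 0],
  [[0, 0, -2], 0],
  [[0, 0, -2], 0],
])

```text
clock: 17.9
tool_pos: [0.5912, -0.0054, 0.0911]
orientation: [179.9, 0.2, -82.7]
force: [-6.9, 2.0, 19.0]
opening: 0.0117
```

Run:
```python
from h import *
w=cam("wrist");crop(w,210,100,300,220,7,"w8b")
s=cam("side");crop(s,170,110,290,250,4,"s8")
o=ctrl.get_obs();print(o["tool_pos"],o["orientation"],o["force"],o["opening"])
```

```text
[ 0.59116033 -0.00540589  0.09112675] [179.9162175    0.22058894 -82.70772842] [-7.42628582  1.96487089 17.67903921] 0.011643078280200617
```

View pics/w8b.png

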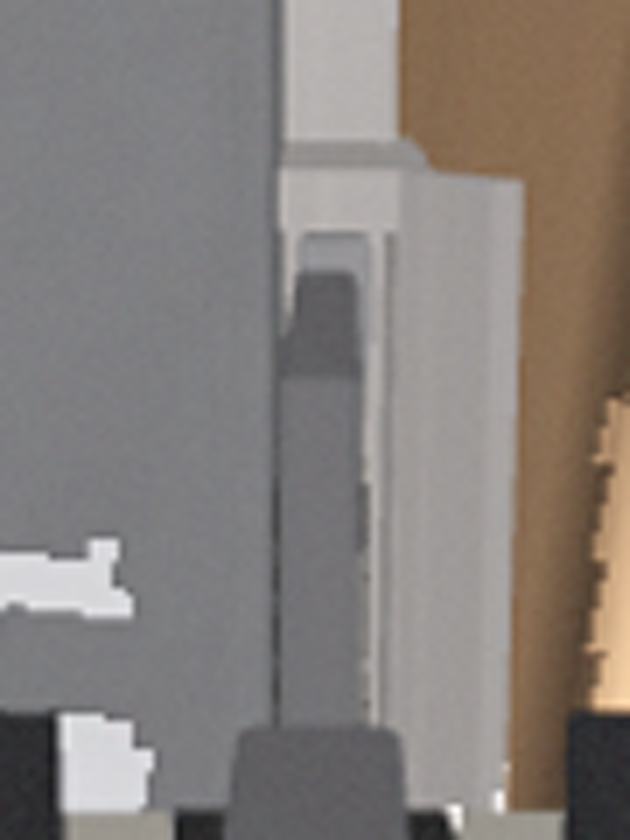

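View pics/s8.png

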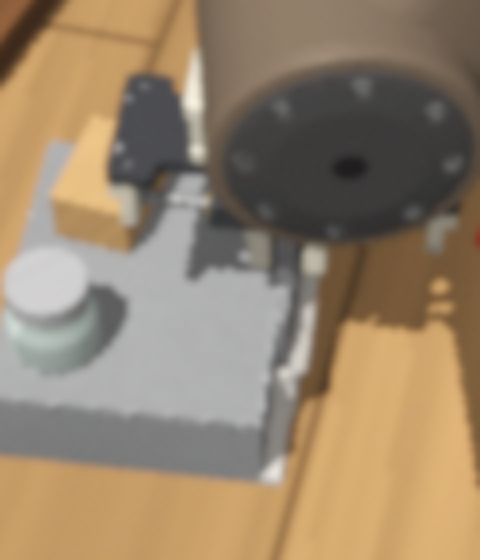

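Call:
move_arm([
  [[-0.7, 0, -2], 0],
  [[-0.7, 0, -2], 0],
  [[-0.4, 0, -2], 0],
  [[0, 0, -2], 0],
  [[0, 0, -2], 0],
  [[0, 0, -2], 0],
  [[0, 0, -2], 0],
  [[0, 0, -2], 0],
])

```text
clock: 18.8
tool_pos: [0.5905, -0.0054, 0.0911]
orientation: [-179.6, 0.1, -82.5]
force: [-7.0, 1.8, 18.1]
opening: 0.0119
```

Run:
```python
from h import *
w=cam("wrist");crop(w,210,100,300,220,7,"w9b")
for i in range(3):
    o=ctrl.get_obs();print(o["clock"],o["tool_pos"],o["orientation"],o["force"],o["opening"]); cam("top")
```

```text
18.85 [ 0.59051605 -0.0053693   0.09109998] [-1.79548121e+02  1.16939033e-01 -8.25177906e+01] [-7.53007904  1.52144932 17.4775692 ] 0.01180275436167645
18.9 [ 0.59054626 -0.00539851  0.09108466] [-1.79550186e+02  1.15622990e-01 -8.25184951e+01] [-7.13242868  2.19628826 17.34473883] 0.011802587866521098
18.95 [ 0.59056306 -0.00535453  0.09109436] [-1.79549823e+02  1.17515209e-01 -8.25179466e+01] [-7.27148814  1.49607214 17.90507317] 0.012050636836102944
```

View pics/w9b.png

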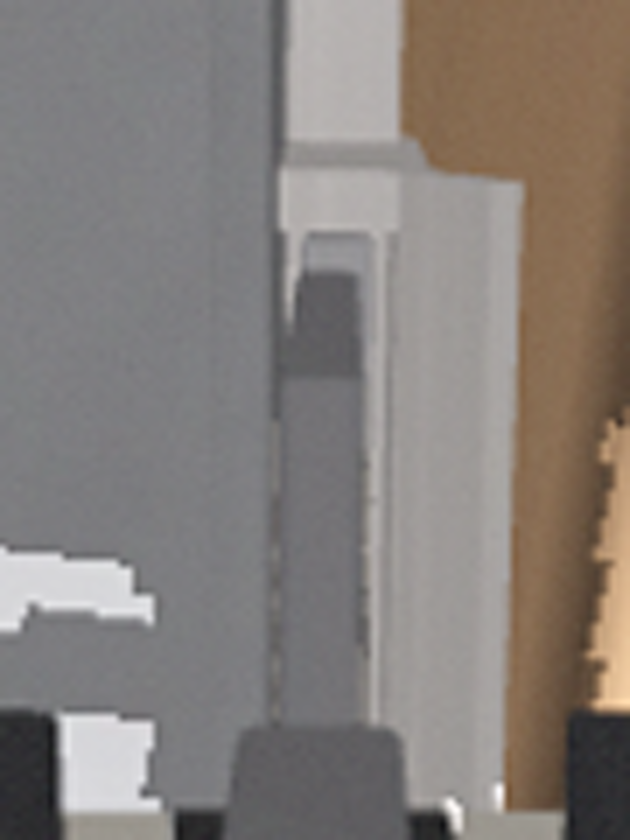

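Run:
```python
from plant import ctrl
print(ctrl.close_job())
```

```text
the job is handed in; nothing more can be done
None
```

I carried out the task and handed the job in at about 19 s of the 54 s allowed. No verdict was reported, so the results below are from my own checks.

- **Pick-up:** I took the small label holder out of its stand by its tab. The fingers stopped at 11.8 mm on the 12 mm tab.
- **Scanner:** I held the label still for about 1.6 s. From the tool pose it was 79 mm from the window, less than 1 mm off centre sideways and about 3 mm high, and square to within 1°. The side view of the holder agreed to about 1 pixel.
- **Shelf:** The holder is down in the channel and still gripped. The tool stopped at 91.1 mm, against the 91 mm expected with the bar fully down. It pushes with a steady 17–18 N, more than the 12 N the spring gives at its stop, so the bar should be fully down.
- **Disagreements:** The wrist camera put the channel about 2 mm further in x than my fit from the top and side cameras. I used the wrist view for the insertion. A sideways force of about 7 N remained at the end, and the holder sits about 1 mm off the channel's middle towards the shelf front. It looked upright in the last wrist image, with the tool less than 1° from vertical.
- **Bystanders:** The jar and carton looked unmoved in the last side view. I did not re-measure the oil can or the screwdriver, but the arm never registered contact near them.

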